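# Dip the oil tin and show the dipstick at the reading plate

## Task

Check the oil tin with its dipstick: lift the dipstick off its rest, slide its rod into the tin's slanted tube until the collar stops against the mouth, and draw it right out again. Then hold it level about 3 cm above the white reading plate, lined up along the plate with the rod over the ticks, its tip straight above the red line and the handle beyond the end far from that line; the program finishes while still holding it there, with the dipstick touching nothing else. Leave everything else where it stands.

Things in the scene. Friction and masses are not known exactly. Their poses are not given: they have to be found in the camera images.
- dipstick: loose dipstick, about 0.1 kg, level in its rest, tip to the left. Origin mid-handle on the axis; x along the rod to the tip, z up. Orange handle x -32 to 32 mm, 14 mm thick along y (grip it so), 20 mm high; behind it a black square tail, 10 mm wide, to x = -65; in front a round black collar 30 mm across, x 32 to 38, then a round steel rod 8 mm across to the tip at x = 158
- dip_tip (a point): end of the dipstick's rod, on its axis, 158 mm from the dipstick's origin
- dip_collar (a point): front face of the dipstick's collar, on the axis, 38 mm from the origin and 120 mm behind the tip; it stops on the tube's mouth
- dip_tube: steel tube on the oil tin, slanting 35 degrees above level. Origin at the centre of its open mouth; z points out of it along the tube's axis (up, away from the tin): the rod goes in along -z. Mouth 24 mm wide inside, 32 outside, narrowing over 17 mm to a 13 mm bore, deep enough for the whole rod. The collar stops on the rigid mouth with dip_collar at this origin
- oil_can: fixed green oil tin with yellow panels, 110x120x130 mm (x, y, z), red cap and wire handle up to 22 mm higher; on the left of the worktop (z = -0.004). Origin at the centre of its underside; z up. The tube leaves its -x face, which looks right (about -y in the world); mouth's centre at x = -107 mm, z = 121 mm in its frame
- dip_rest: fixed grey rest on the board: base 160x46x8 mm, two notched posts 12 mm long, 34 wide, 52 high, at x = -49 mm (under the tail) and x = 72 mm (under the rod). Origin at the underside below the handle; x along the dipstick to its tip, whose axis lies 40 mm above the underside. Notches open upward, 16 mm deep, 1 to 2 mm wider than what they hold
- scale_plate: fixed white reading plate with black ticks, 150x50x6 mm, lying on the board. Origin at the centre of its underside; x along the plate towards the end with the red line, z up
- scale_zero (a point): middle of the red line across the white plate, on its upper face, 60 mm from the plate's middle towards +x; same axes as the plate
- hob_board: fixed wooden cover board over the hob, 400x450 mm, its top at z = 0.062; the rest and the reading plate stand on it, one nearer to the robot and one farther. Origin at the hob's top below its middle
- kitchen_timer: a red and white kitchen timer, 63 mm across, 48 mm high; a bystander, leave it alone. Origin at its underside
- tin_tomato: a food tin, 58 mm across, 72 mm high; a bystander, leave it alone. Origin at its underside
- pepper_mill: a wooden pepper mill, 58 mm across, 135 mm high; a bystander, leave it alone. Origin at its underside
- salt_shaker: a glass salt shaker, 44 mm across, 90 mm high; a bystander, leave it alone. Origin at its underside
- jam_jar: a jam jar, 58 mm across, 100 mm high; a bystander, leave it alone. Origin at its underside

How it is judged:
By the outcome, as a careful person would: the job done as asked, in the order asked, and still so for the second after the job is handed in, while the arm keeps its last pose, push and grip.
It also fails if it takes over 56 s, if anything falls off the work surface, if the arm or the gripper's body presses on something with over 40 N, if the wrist force passes 120 N, or if a joint passes its speed limit or range.

## Robot

A 7-joint arm with a two-finger parallel gripper is mounted at the origin on a cart in front of the work surface, level with it; the furniture and walls round the work are solid. World frame = base frame: x ahead of the robot, y to its left, z up, the work surface at z = 0. Lengths are in m, angles in rad, forces in N, time in s.
With the tool pointing down it reaches from about 0.4 to 0.85 m from the base axis. Payload 10.4 kg.
Tool frame: the origin (TCP) lies at the very end of the fingers, on their centre line; the grasp point (between the pads) lies 19 mm behind it; z points along the fingers, y is the line along which they close (so a half turn about z gives the same grasp; the last joint's range is limited). The gripper opens to 85 mm and grips with 20 to 120 N. Pads are 22 mm wide; open, the fingers measure 114 mm over their backs; the gripper's body (76 mm by 85 mm) begins 54 mm behind the grasp point. The pads swing forward as they close: fully open they stand 13 mm farther back than shut.
Start: joints at [-0.023, 0.332, -0.065, 1.46, 0.022, 1.35, -0.088], TCP at [0.625, 0, 0.231] pointing down, gripper open.
Joint ranges: [-2.6, 2.6], [-0.5, 2.12], [-1.47, 1.34], [0.16, 2.42], [-1.27, 4.41], [0.06, 2.06], [-2.6, 2.6]. Speed limits (rad/s): [2.22, 2.22, 2.79, 2.79, 3.14, 3.14, 3.14].

## Interface

Orientations are given as a unit quaternion [x, y, z, w].
In Python, from workcell import manip, optics gives the robot as it stands.
- The arm moves only by the tool jog_arm, never from a script. Its arguments are lists of equal length, an entry for each row: "dr": the turn, a rotation vector about the tool's x, y, z normalised to -1 to 1, where 1 is 4 degrees, a list of three; "translation": the shift along the tool's x, y, z normalised to -1 to 1, where 1 is 0.025 m, a list of three; "jaw": the opening, from 0 (shut) to 1 (fully open). A call has 1 to 10 rows; each row shifts and turns the commanded pose from where the row before left it, along the tool's axes as they then stand; what a row does not reach is not made up. A row lasts 1/10 s, in which the tool goes at most 50 mm and 8.59 degrees, less where a joint would pass 70% of its speed; a pose out of reach is approached as far as the arm can. A call with a number of a shift or a turn outside -1 to 1 is refused whole. A call with a gripper value outside its range is refused whole. The fingers move at their own pace and stop on an object; "squeeze" is the grip in N (left out, the last holds). Time passes only in rows, so rows that do not move let the fingers close. It gives the time, the measured TCP pose, the force, the opening and the grip force at its end, in the units of the state.
- manip.get_obs(): the state, without advancing time (a new reading comes with each control period).
- optics.camera(name): name is "scene" or "side" or "wrist"; returns a dict with "color" (384x512x3 uint8, red, green, blue), "mtx" (3x3 intrinsics, pixels), "R" (3x3) and "t" (3): a world point X has camera coordinates R X + t. Camera axes: x right, y down, z forward; pixel columns grow to the right and rows downward; lengths in m; the calibration is good to about 2 mm. A picture is of the moment at which its call begins. There is no depth.
- manip.hand_in(): hands the job in; it is judged then, once.
The state is a dict: "clock": time; "joint_pos": joint angles; "joint_velocities": joint speeds; "tau": joint torques, N m; "position": TCP position; "ee_rot": TCP orientation; "ft_force": force on the tool from outside, world axes, zero at the start; "torque": the same for the moment, N m; "grip_width": opening from 0.0 (shut) to 1.0 (fully open); "grasp_force": force on a finger pad.
Only numpy, scipy, OpenCV 4.12 (cv2) and the standard library are available. Lean on these libraries where they do the work, as an engineer would, in place of code of your own. Each camera call takes 0.05 s, during which the arm holds its last target. There are 200 camera calls.

## Working session

There is one attempt and no reset: what is moved stays moved. The work goes in short steps, Python scripts to look and compute and a tool call to move; the robot and the scene stay as the last step left them, time stands still between calls to the robot, and variables do not carry over. Pictures are saved under pics/ and viewed, at most 10 in all, crops included, and the job is handed in when it is done.

Besides the shell and the picture viewer there is one more tool, called after ">>>" by a JSON object that holds its "name" and its "arguments", one argument or row to a line. jog_arm: Moves the arm, as the interface text tells. Scaled input: -1 to 1 covers 0.025 m each way for a shift and 4 degrees each way for a turn. Its arguments: {"type":"object","properties":{"dr":{"type":"array","items":{"type":"array","items":{"type":"number"}}},"translation":{"type":"array","items":{"type":"array","items":{"type":"number"}}},"jaw":{"type":"array","items":{"type":"number"}},"squeeze":{"type":"number"}},"required":["dr","translation","jaw"]}

```bash
ls; mkdir -p pics; python3 - <<'E'
from workcell import manip, optics
import cv2, numpy as np
o=manip.get_obs(); print(o)
ims=[]
for n in ["scene","side","wrist"]:
    c=optics.camera(n); np.savez(f"cam_{n}0.npz",**c); cv2.imwrite(f"pics/{n}0.png",c["color"][:,:,::-1])
    print(n,c["mtx"].tolist(),(-c["R"].T@c["t"]).round(3),c["R"][2].round(3))
E
```

```text
pics
{'clock': 0.0, 'joint_pos': array([-0.02263331,  0.3329237 , -0.06470055,  1.46092691,  0.02158733,
        1.34987815, -0.08848776]), 'joint_velocities': array([ 1.03501975e-03,  5.03464577e-04,  1.05971229e-03,  1.57706773e-03,
        7.49298635e-05, -8.40010896e-04, -6.66489969e-04]), 'tau': array([ 4.98105128e-04, -6.25449800e+01,  4.97091911e-02, -3.91610491e+01,
        1.63588714e-02,  9.83294769e-03, -6.01235030e-06]), 'position': array([6.24636148e-01, 2.08962558e-05, 2.30490436e-01]), 'ee_rot': array([ 7.07083981e-01,  7.07129213e-01, -5.27546015e-04, -4.90881614e-04]), 'ft_force': array([-0.18437242, -0.00880588,  0.1485281 ]), 'torque': array([ 0.00824717, -0.02932251, -0.02486496]), 'grasp_force': 0.0, 'grip_width': 1.000304275688964}
scene [[392.0630766167289, 0.0, 254.25199495135817], [0.0, 392.0630766167289, 191.7459537189906], [0.0, 0.0, 1.0]] [0.042 0.675 0.519] [ 0.664 -0.575 -0.478]
side [[486.34585432631496, 0.0, 260.1367164383984], [0.0, 486.34585432631496, 193.56300541242678], [0.0, 0.0, 1.0]] [ 0.328 -0.687  0.586] [ 0.326  0.819 -0.472]
wrist [[310.0714759111065, 0.0, 255.67710301134812], [0.0, 310.0714759111065, 196.3673287752027], [0.0, 0.0, 1.0]] [0.626 0.08  0.373] [-0.001 -0.308 -0.951]
```

View pics/scene0.png

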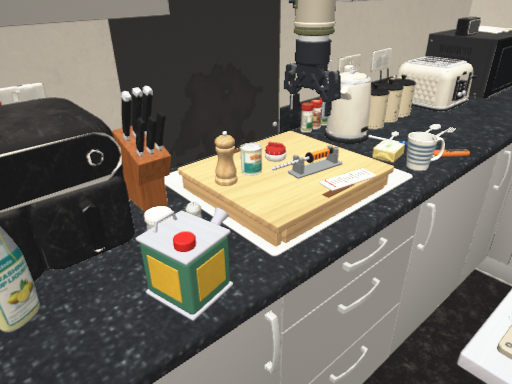

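View pics/side0.png

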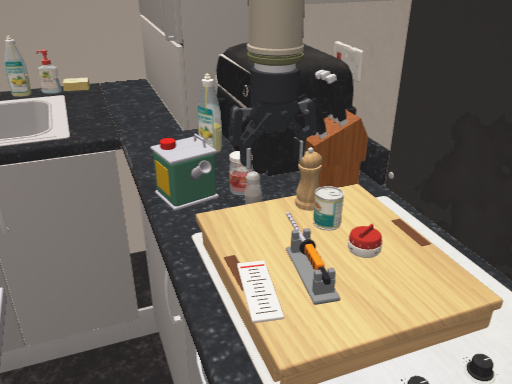

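View pics/wrist0.png

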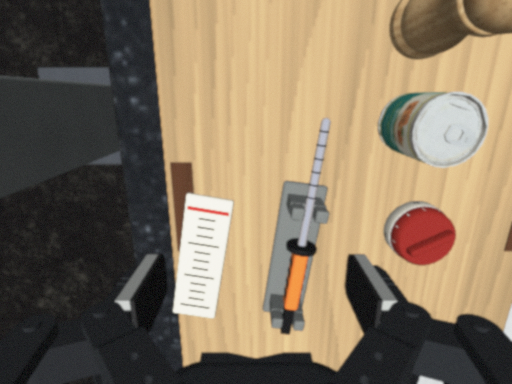

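```bash
cat > h.py <<'E'
import numpy as np, cv2
from scipy.spatial.transform import Rotation as Rot
def load(n): return dict(np.load(n))
def ray(c,uv):
    K=c["mtx"]; d=c["R"].T@np.linalg.solve(K,np.array([uv[0],uv[1],1.0])); return -c["R"].T@c["t"], d/np.linalg.norm(d)
def plane(c,uv,z):
    o,d=ray(c,uv); return o+d*(z-o[2])/d[2]
def tri(l):
    A=np.zeros((3,3));b=np.zeros(3)
    for c,uv in l:
        o,d=ray(c,uv); P=np.eye(3)-np.outer(d,d); A+=P;b+=P@o
    x=np.linalg.solve(A,b); r=[np.linalg.norm((np.eye(3)-np.outer(d,d))@(x-o)) for o,d in (ray(*q) for q in l)]
    return x,np.array(r)
def proj(c,X):
    p=c["mtx"]@(c["R"]@np.asarray(X)+c["t"]); return p[:2]/p[2]
def hsv(c): return cv2.cvtColor(c["color"],cv2.COLOR_RGB2HSV)
def comps(m,amin=20):
    n,l,s,ce=cv2.connectedComponentsWithStats(m.astype(np.uint8)); return [(s[i].tolist(),ce[i].round(2).tolist()) for i in range(1,n) if s[i][4]>=amin],l
def line(c,m,z):
    v,u=np.nonzero(m); P=np.array([plane(c,(a,b),z)[:2] for a,b in zip(u,v)])
    vx,vy,x,y=cv2.fitLine(P.astype(np.float32),cv2.DIST_HUBER,0,.001,.001).ravel(); return P,(x,y),np.degrees(np.arctan2(vy,vx))
E
python3 - <<'E'
from h import *
w=load("cam_wrist0.npz"); H=hsv(w).astype(int)
h,s,v=H[...,0],H[...,1],H[...,2]
org=(h>5)&(h<18)&(s>200)&(v>150); cs,l=comps(org,50); print("orange",cs)
for z in (.102,.112):
    P,c,a=line(w,org&(np.arange(512)[None]>250)&(np.arange(512)[None]<330),z); print(z,c,a,P.mean(0))
wh=(s<40)&(v>200); wh[:,:150]=0; wh[:, 250:]=0; cs,l=comps(wh,300); print("white",cs)
red=((h<5)|(h>174))&(s>150)&(v>120); red[:,250:]=0; cs2,l2=comps(red,20); print("red",cs2)
m=((l>0)|(l2>0)).astype(np.uint8); m=cv2.morphologyEx(m,cv2.MORPH_CLOSE,np.ones((9,9)))
q=cv2.boxPoints(cv2.minAreaRect(max(cv2.findContours(m,0,2)[0],key=len)))
Q=np.array([plane(w,p,.068) for p in q]); print(q,Q.round(4),[np.linalg.norm(Q[i]-Q[i-1]).round(4) for i in range(4)],Q.mean(0))
print("redmid",plane(w,cs2[0][1],.068))
for p in [(325,120),(301,248),(286,330)]: print(p,plane(w,p,.102))
# crops
A=cv2.resize(cv2.imread("pics/scene0.png")[195:315,130:250],None,fx=3.3,fy=4.9*0+3.3,interpolation=cv2.INTER_CUBIC)
B=cv2.resize(cv2.imread("pics/side0.png")[110:230,130:250],None,fx=3.3,fy=3.3,interpolation=cv2.INTER_CUBIC)
cv2.imwrite("pics/can.png",np.hstack([A,B]))
E
```

```text
orange []Traceback (most recent call last):
  File "<stdin>", line 6, in <module>
  File "h.py", line 21, in line
    vx,vy,x,y=cv2.fitLine(P.astype(np.float32),cv2.DIST_HUBER,0,.001,.001).ravel(); return P,(x,y),np.degrees(np.arctan2(vy,vx))
              ~~~~~~~~~~~^^^^^^^^^^^^^^^^^^^^^^^^^^^^^^^^^^^^^^^^^^^^^^^^^
cv2.error: OpenCV(4.12.0) /io/opencv/modules/imgproc/src/linefit.cpp:618: error: (-215:Assertion failed) npoints2 >= 0 || npoints3 >= 0 in function 'fitLine'
```

```bash
python3 - <<'E'
from h import *
w=load("cam_wrist0.npz"); H=hsv(w).astype(int)
for p in [(298,265),(296,280),(293,298),(208,211),(200,260),(305,230),(320,150),(280,240),(420,230)]: print(p,H[p[1],p[0]])
A=cv2.resize(cv2.imread("pics/scene0.png")[195:315,130:250],None,fx=3.3,fy=3.3,interpolation=cv2.INTER_CUBIC)
B=cv2.resize(cv2.imread("pics/side0.png")[110:230,130:250],None,fx=3.3,fy=3.3,interpolation=cv2.INTER_CUBIC)
cv2.imwrite("pics/can.png",np.hstack([A,B]))
E
```

```text
(298, 265) [ 14 180 246]
(296, 280) [ 14 182 245]
(293, 298) [ 14 182 245]
(208, 211) [  1 157 229]
(200, 260) [ 30  17 180]
(305, 230) [113  22 205]
(320, 150) [115  21 206]
(280, 240) [ 70   5 146]
(420, 230) [  1 182 168]
```

View pics/can.png

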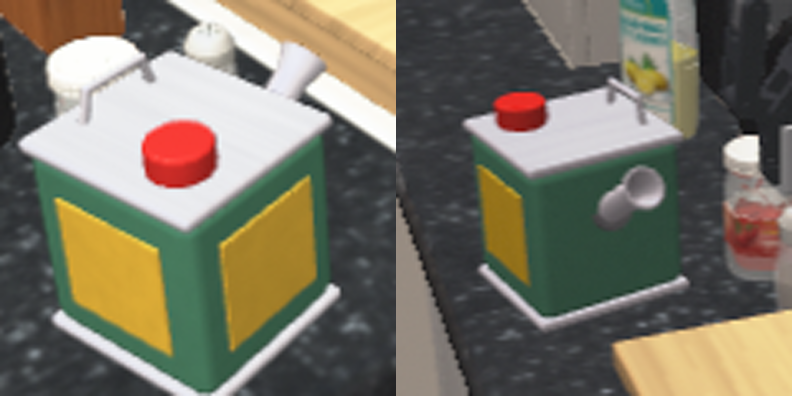

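```bash
python3 - <<'E'
from h import *
w=load("cam_wrist0.npz"); sc=load("cam_scene0.npz"); sd=load("cam_side0.npz"); H=hsv(w).astype(int)
h,s,v=H[...,0],H[...,1],H[...,2]; U=np.arange(512)[None]
org=(h>8)&(h<20)&(s>160)&(v>150)&(U>250)&(U<330); cs,l=comps(org,50); print("orange",cs)
for z in (.102,.112):
    P,c,a=line(w,org,z); print(z,c,a)
rod=(h>100)&(h<125)&(v>150)&(s<60)&(U>270)&(U<340); rod[236:]=0; rod[:115]=0; cs,l=comps(rod,15); print(cs)
P,c,a=line(w,rod,.104); print("rod",c,a)
wh=((s<45)&(v>130)|((h<5)|(h>174))&(s>110))&(U>165)&(U<245); wh[:185]=0; wh[330:]=0
m=cv2.morphologyEx(wh.astype(np.uint8),cv2.MORPH_CLOSE,np.ones((7,7))); m=cv2.morphologyEx(m,cv2.MORPH_OPEN,np.ones((7,7)))
q=cv2.boxPoints(cv2.minAreaRect(max(cv2.findContours(m,0,2)[0],key=len)))
Q=np.array([plane(w,p,.068) for p in q]); print(Q.round(4).tolist(),[np.linalg.norm(Q[i]-Q[i-1]).round(4) for i in range(4)],Q.mean(0))
red=((h<5)|(h>174))&(s>110)&wh; print("redmid",plane(w,np.argwhere(red).mean(0)[::-1],.068))
for p in [(325,120),(301,248),(286,330)]: print(p,plane(w,p,.102).round(4))
f=lambda x,o:np.array(x)/3.3-.35*0+o
a=[plane(sc,f(p,(130,195)),.126) for p in [(22,145),(185,228),(330,122),(165,55)]]
b=[plane(sd,f(p,(130,110)),.126) for p in [(71,125),(142,174),(284,131),(213,90)]]
for X in (a,b):
    X=np.array(X); print(X.round(4).tolist(),X.mean(0),[np.linalg.norm(X[i]-X[i-1]).round(4) for i in range(4)])
print("mouth",tri([(sc,f((309,55),(130,195))),(sd,f((246,187),(130,110)))]))
for n,p,z in [("mill",(310,152),.197),("salt",(253,174),.09),("jar",(238,157),.096)]: print(n,plane(sd,p,z))
E
```

```text
orange [([284, 255, 23, 56, 747], [295.08, 282.03])]
0.102 (np.float32(0.665387), np.float32(-0.09889712)) 82.74356
0.112 (np.float32(0.66393405), np.float32(-0.09230103)) 82.743546
[([322, 119, 7, 12, 57], [324.96, 125.0]), ([319, 132, 8, 13, 66], [322.39, 138.44]), ([317, 146, 7, 13, 63], [319.71, 152.03]), ([314, 160, 7, 12, 61], [317.03, 165.54]), ([312, 173, 6, 12, 58], [314.45, 178.62]), ([309, 186, 7, 12, 63], [311.98, 191.49]), ([300, 199, 14, 37, 213], [306.72, 216.97])]
rod (np.float32(0.67793125), np.float32(0.007154778)) 82.32916
[[0.5249, -0.1623, 0.068], [0.5534, -0.0147, 0.068], [0.6024, -0.0214, 0.068], [0.5808, -0.1709, 0.068]] [np.float64(0.0566), np.float64(0.1503), np.float64(0.0495), np.float64(0.1511)] [ 0.56536794 -0.09232249  0.068     ]
redmid [ 0.57500376 -0.03439821  0.068     ]
(325, 120) [0.6847 0.0606 0.102 ]
(301, 248) [ 0.6697 -0.0604  0.102 ]
(286, 330) [ 0.658  -0.1577  0.102 ]
[[0.5975, 0.4644, 0.126], [0.4818, 0.4381, 0.126], [0.5052, 0.3318, 0.126], [0.6246, 0.3604, 0.126]] [0.5522855  0.39869762 0.126     ] [np.float64(0.1075), np.float64(0.1187), np.float64(0.1088), np.float64(0.1228)]
[[0.4865, 0.4249, 0.126], [0.5162, 0.3211, 0.126], [0.6295, 0.3591, 0.126], [0.6018, 0.456, 0.126]] [0.5585277  0.39028864 0.126     ] [np.float64(0.1194), np.float64(0.108), np.float64(0.1195), np.float64(0.1008)]
mouth (array([0.58025293, 0.29001991, 0.11803407]), array([0.00121958, 0.00121958]))
mill [0.7571548  0.11939304 0.197     ]
salt [0.69149439 0.27147086 0.09      ]
jar [0.68662175 0.36366724 0.096     ]
```

>>> {"name": "jog_arm", "arguments": {
  "dr": [
    [0,0,0.94],
    [0,0,0.94],
    [0,0,0],
    [0,0,0],
    [0,0,0],
    [0,0,0],
    [0,0,0]
  ],
  "translation": [
    [0,0,0.8],
    [0,0,0.8],
    [-0.9,0.515,0.5],
    [-0.9,0.515,0.5],
    [-0.9,0.515,0.5],
    [-0.9,0.515,0.5],
    [0,0,0]
  ],
  "jaw": [0.6,0.6,0.6,0.6,0.6,0.6,0.6],
  "squeeze": 60
}}

```text
clock: 0.85
position: [0.6633, -0.1007, 0.1385]
ee_rot: [0.754, 0.657, -0.002, -0.0]
ft_force: [-0.0, -1.8, -0.7]
grip_width: 0.598
grasp_force: 0.0
```

```bash
python3 - <<'E'
from h import *
from workcell import manip,optics
for n in ["wrist"]:
    c=optics.camera(n); np.savez("cam_wrist1.npz",**c); cv2.imwrite("pics/wrist1.png",c["color"][:,:,::-1])
o=manip.get_obs(); p=o["position"]; R=Rot.from_quat(o["ee_rot"]).as_matrix(); print(o["clock"],p,R.round(4).tolist())
w=c; H=hsv(w).astype(int); h,s,v=H[...,0],H[...,1],H[...,2]
org=(h>8)&(h<20)&(s>160)&(v>150); cs,l=comps(org,200); print(cs)
i=max(range(len(cs)),key=lambda i:cs[i][0][4]); org=cv2.morphologyEx((l>0).astype(np.uint8),cv2.MORPH_OPEN,np.ones((5,5)))
print(line(w,org,.112)[1:])
rod=((h>100)&(h<125)&(v>150)&(s<60)); cs,l=comps(rod,60); print(cs)
# expected
ax=np.array([np.cos(np.radians(82.5)),np.sin(np.radians(82.5)),0]); O=np.array([.664,-.096,.102])
for x in (158,38,-65): print(x,proj(w,O+ax*x/1000))
E
```

```text
0.9 [ 0.66357947 -0.09822235  0.1396674 ] [[0.134, 0.991, -0.0026], [0.991, -0.134, -0.0007], [-0.001, -0.0025, -1.0]]
[([244, 175, 23, 96, 2041], [254.83, 221.77])]
((np.float32(0.6649598), np.float32(-0.0917751)), np.float32(82.517166))
[([250, 0, 8, 16, 121], [253.44, 7.18]), ([250, 20, 8, 22, 168], [253.43, 30.72]), ([250, 47, 8, 20, 156], [253.54, 56.49]), ([250, 72, 8, 88, 646], [253.79, 114.36])]
158 [251.96728418 -90.39471947]
38 [253.88129163 162.85671155]
-65 [254.99269764 309.91212776]
```

View pics/wrist1.png

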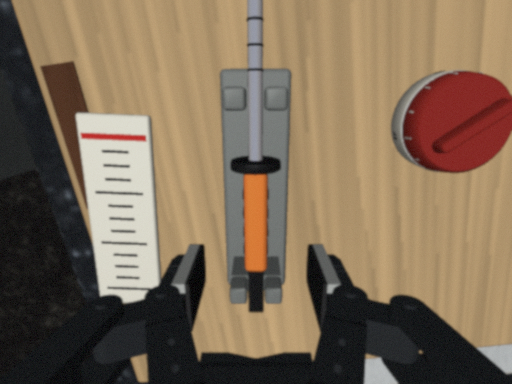

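>>> {"name": "jog_arm", "arguments": {
  "dr": [
    [0,0,0],
    [0,0,0],
    [0,0,0],
    [0,0,0],
    [0,0,0],
    [0,0,0],
    [0,0,0],
    [0,0,0],
    [0,0,0]
  ],
  "translation": [
    [0,0,0.76],
    [0,0,0.76],
    [0,0,0.76],
    [0,0,0],
    [0,0,0],
    [0,0,0],
    [0,0,0],
    [0,0,0],
    [0,0,0]
  ],
  "jaw": [0.6,0.6,0.6,0.6,0,0,0,0,0],
  "squeeze": 70
}}

```text
clock: 1.8
position: [0.6647, -0.0956, 0.086]
ee_rot: [0.752, 0.659, 0.001, 0.0]
ft_force: [-4.3, 1.8, 5.8]
grip_width: 0.145
grasp_force: 69.0
```

>>> {"name": "jog_arm", "arguments": {
  "dr": [
    [0,0,0],
    [0,0,0],
    [0,0,0],
    [0,0,0],
    [0,0,0],
    [0,0,0],
    [0,0,0],
    [0,0,0]
  ],
  "translation": [
    [0,0,-0.3],
    [0,0,-0.6],
    [0,0,-0.9],
    [0,0,-0.9],
    [0,0,-0.9],
    [0,0,-0.9],
    [0,0,-0.7],
    [0,0,0]
  ],
  "jaw": [0,0,0,0,0,0,0,0]
}}

```text
clock: 2.6
position: [0.6658, -0.0962, 0.2187]
ee_rot: [0.752, 0.659, 0.002, 0.002]
ft_force: [0.1, -0.5, -0.5]
grip_width: 0.148
grasp_force: 68.3
```

```bash
python3 - <<'E'
from h import *
from workcell import manip,optics
C={}
for n in ["wrist","side","scene"]:
    c=optics.camera(n); C[n]=c; np.savez(f"cam_{n}2.npz",**c)
o=manip.get_obs(); p=o["position"]; R=Rot.from_quat(o["ee_rot"]).as_matrix(); print(o["clock"],p,R.round(4).tolist(),o["ft_force"],o["joint_pos"].round(2))
cv2.imwrite("pics/m2.png",cv2.resize(np.vstack([np.hstack([C["wrist"]["color"],C["side"]["color"]]),]),None,fx=.78,fy=.78)[:,:,::-1])
w=C["wrist"]; H=hsv(w).astype(int); h,s,v=H[...,0],H[...,1],H[...,2]
rod=((h>100)&(h<125)&(v>150)&(s<60)); cs,l=comps(rod,60); print(cs)
# red line refined from the lower image
w=load("cam_wrist1.npz");H=hsv(w).astype(int); h,s,v=H[...,0],H[...,1],H[...,2];U=np.arange(512)[None]
red=((h<5)|(h>174))&(s>110)&(U<200)&(U>60); cs,l=comps(red,100); print(cs); print("red",plane(w,cs[0][1],.068),line(w,l>0,.068)[2])
wh=((s<60)&(v>130))&(U>70)&(U<157); wh[:110]=0; wh[240:]=0
L=[];Rr=[]
for r in range(145,235,3):
    u=np.nonzero(wh[r])[0]
    L.append(plane(w,(u.min()-.5,r),.068)[:2]);Rr.append(plane(w,(u.max()+.5,r),.068)[:2])
for E_ in (L,Rr):
    f=cv2.fitLine(np.array(E_,np.float32),cv2.DIST_HUBER,0,.001,.001).ravel(); print(np.degrees(np.arctan2(f[1],f[0])),f)
E
```

```text
2.75 [ 0.66395579 -0.09595164  0.21372352] [[0.1309, 0.9914, -0.0007], [0.9914, -0.1309, 0.0001], [-0.0, -0.0007, -1.0]] [-0.23248115 -0.11881082 -1.55920077] [ 0.08  0.44 -0.    1.35  0.    1.35 -0.06]
[([248, 1, 14, 35, 407], [254.42, 17.97]), ([249, 40, 13, 31, 365], [254.56, 54.96]), ([248, 75, 14, 123, 1340], [254.34, 134.76])]
[([81, 134, 64, 7, 298], [113.1, 136.67])]
red [ 0.57522704 -0.03446268  0.068     ] -9.887001
79.8763 [ 0.17577389  0.98443055  0.5445919  -0.06796179]
80.081055 [ 0.17225476  0.9850524   0.5931499  -0.07770506]
```

View pics/m2.png

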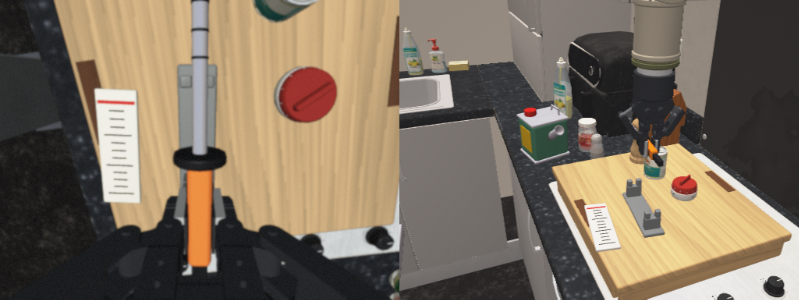

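```bash
cat >> h.py <<'E'
A=0.018
def tgt(th,pit,origin):
    t,p=np.radians(th),np.radians(pit); x=np.array([np.cos(p)*np.cos(t),np.cos(p)*np.sin(t),-np.sin(p)]); y=np.array([np.sin(t),-np.cos(t),0]); z=np.cross(x,y)
    return np.array(origin)+A*z,np.stack([x,y,z],1)
def plan(p0,R0,p1,R1,n):
    "n equal rows: constant body turn, straight line; prints tool-axis shift per row (units) and turn (units)"
    rv=Rot.from_matrix(R0.T@R1).as_rotvec(); out=[]
    for i in range(n):
        R=R0@Rot.from_rotvec(rv*i/n).as_matrix(); out.append((R.T@(p1-p0)/n/.025).round(2).tolist())
    print("dr",(np.degrees(rv)/n/4).round(3).tolist(),"total deg",np.degrees(rv).round(2)); print("tr",out)
M=np.array([.5815,.2905,.117])
E
python3 - <<'E'
from h import *
p0=np.array([.664,-.096,.2135]);_,R0=tgt(82.5,0,p0)
_,R1=tgt(104,0,p0); 
p2,R2=tgt(104,35,M); o=M-R2[:,0]*(.158+.045); p2,R2=tgt(104,35,o); print(o,p2)
plan(p0,R0,p2,R2,14)
E
```

```text
[0.62172868 0.1291516  0.23343602] [0.62422637 0.1191339  0.21869128]
dr [-0.117, -0.618, -0.372] total deg [ -6.57 -34.58 -20.82]
tr [[0.59, -0.19, -0.01], [0.6, -0.18, -0.04], [0.6, -0.16, -0.07], [0.6, -0.14, -0.1], [0.6, -0.13, -0.12], [0.6, -0.11, -0.15], [0.59, -0.1, -0.18], [0.59, -0.08, -0.2], [0.58, -0.06, -0.23], [0.57, -0.04, -0.25], [0.56, -0.03, -0.28], [0.55, -0.01, -0.3], [0.53, 0.01, -0.33], [0.52, 0.02, -0.35]]
```

>>> {"name": "jog_arm", "arguments": {
  "dr": [
    [-0.117,-0.618,-0.372],
    [-0.117,-0.618,-0.372],
    [-0.117,-0.618,-0.372],
    [-0.117,-0.618,-0.372],
    [-0.117,-0.618,-0.372],
    [-0.117,-0.618,-0.372],
    [-0.117,-0.618,-0.372]
  ],
  "translation": [
    [0.59,-0.19,-0.01],
    [0.6,-0.18,-0.04],
    [0.6,-0.16,-0.07],
    [0.6,-0.14,-0.1],
    [0.6,-0.13,-0.12],
    [0.6,-0.11,-0.15],
    [0.59,-0.1,-0.18]
  ],
  "jaw": [0,0,0,0,0,0,0]
}}

```text
clock: 3.45
position: [0.6438, 0.0122, 0.2156]
ee_rot: [0.68, 0.717, -0.095, 0.121]
ft_force: [0.4, 0.0, -2.3]
grip_width: 0.151
grasp_force: 68.3
```

>>> {"name": "jog_arm", "arguments": {
  "dr": [
    [-0.117,-0.618,-0.372],
    [-0.117,-0.618,-0.372],
    [-0.117,-0.618,-0.372],
    [-0.117,-0.618,-0.372],
    [-0.117,-0.618,-0.372],
    [-0.117,-0.618,-0.372],
    [-0.117,-0.618,-0.372],
    [0,0,0]
  ],
  "translation": [
    [0.59,-0.08,-0.2],
    [0.58,-0.06,-0.23],
    [0.57,-0.04,-0.25],
    [0.56,-0.03,-0.28],
    [0.55,-0.01,-0.3],
    [0.53,0.01,-0.33],
    [0.52,0.02,-0.35],
    [0,0,0]
  ],
  "jaw": [0,0,0,0,0,0,0,0]
}}

```text
clock: 4.25
position: [0.623, 0.1237, 0.2167]
ee_rot: [0.584, 0.754, -0.186, 0.236]
ft_force: [0.0, 0.1, -2.0]
grip_width: 0.152
grasp_force: 68.4
```

```bash
python3 - <<'E'
from h import *
from workcell import manip,optics
C={}
for n in ["wrist","side","scene"]:
    c=optics.camera(n); C[n]=c; np.savez(f"cam_{n}3.npz",**c)
o=manip.get_obs(); p=o["position"]; R=Rot.from_quat(o["ee_rot"]).as_matrix(); np.savez("st3.npz",p=p,R=R); print(o["clock"],p,R.round(4).tolist(),o["ft_force"],o["joint_pos"].round(2))
x=R[:,0]; print("heading",np.degrees(np.arctan2(x[1],x[0])),"pitch",np.degrees(np.arcsin(-x[2])))
O=p-A*R[:,2]
for n in C: print(n,"tip",proj(C[n],O+.158*x).round(1),"coll",proj(C[n],O+.038*x).round(1),"M",proj(C[n],M).round(1))
S=C["side"]["color"]; B=cv2.resize(S[100:220,140:340],None,fx=4,fy=4,interpolation=cv2.INTER_CUBIC)
Wc=cv2.resize(C["wrist"]["color"][:150,100:400],None,fx=2.66,fy=2,interpolation=cv2.INTER_CUBIC)
cv2.imwrite("pics/m3.png",cv2.resize(C["wrist"]["color"],(800,600))[:,:,::-1]); cv2.imwrite("pics/s3.png",B[:,:,::-1])
E
```

```text
4.4 [0.62465772 0.1184725  0.21873039] [[-0.1978, 0.9706, 0.1372], [0.7946, 0.2407, -0.5574], [-0.574, -0.0012, -0.8188]] [-0.24246353 -0.39219402 -0.80659921] [-0.5   0.44 -0.08  1.47  0.61  1.48 -0.47]
heading 103.97756888024855 pitch 35.03204048965683
wrist tip [ 256.6 -146. ] coll [254.1 210. ] M [ 256.9 -365.9]
side tip [212.9 162.6] coll [236.9 147.9] M [204.7 167.4]
scene tip [233.7 192.3] coll [260.8 144.8] M [222.7 211.5]
```

View pics/m3.png

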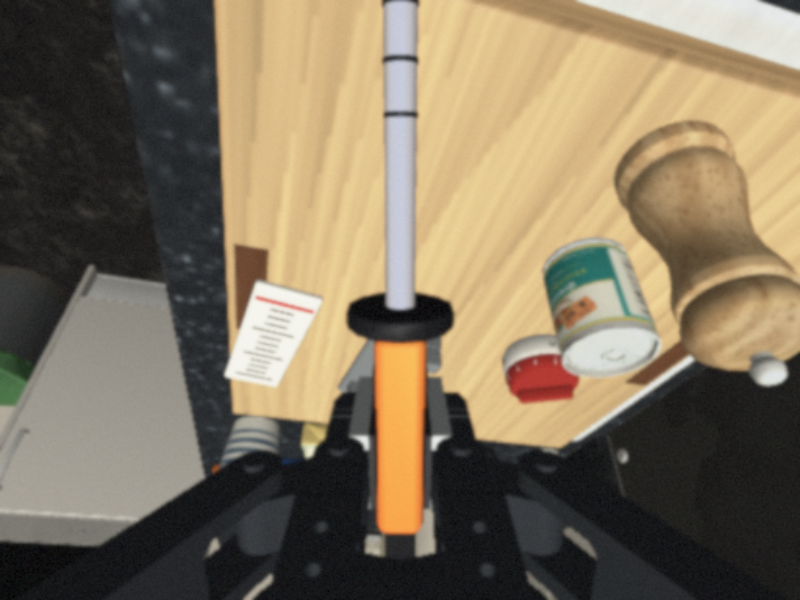

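View pics/s3.png

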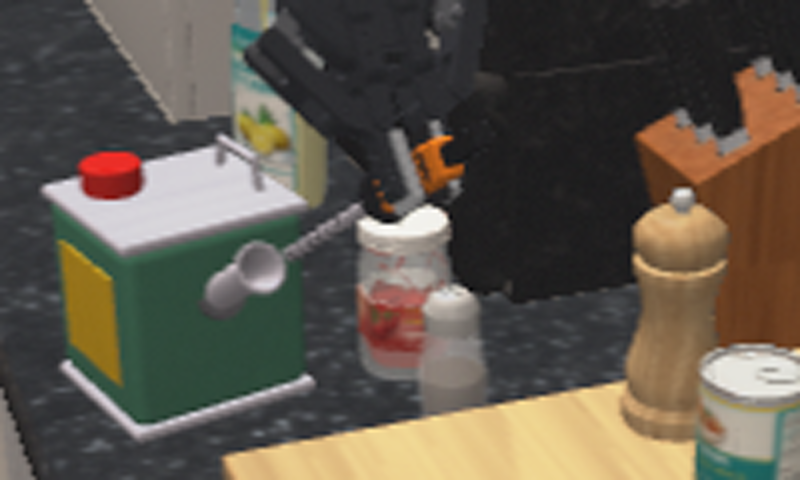

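```bash
python3 - <<'E'
from h import *
st=load("st3.npz"); p,R=st["p"],st["R"]; x=R[:,0]; O=p-A*R[:,2]
for n in ["scene","side"]:
    c=load(f"cam_{n}3.npz"); c0=load(f"cam_{n}0.npz")
    d=np.abs(c["color"].astype(int)-c0["color"]).max(2)
    a,b=proj(c,O+.158*x),proj(c,O+.06*x); e=(a-b)/np.linalg.norm(a-b); nrm=np.array([-e[1],e[0]])
    vv,uu=np.mgrid[:384,:512]; q=np.stack([uu,vv],-1)-b; s=q@e; t=q@nrm; L=np.linalg.norm(a-b)
    print(n,"L",L.round(1),"e",e.round(2),"nrm",nrm.round(2))
    for k in np.arange(0,L+6,2):
        m=(np.abs(s-k)<1)&(np.abs(t)<7); w=np.clip(d[m]-25,0,None); print(round(float(k)),"w",int(w.sum()),"off",(w@t[m]/max(w.sum(),1)).round(2),end=" | ")
    print()
c=load("cam_side0.npz"); g=cv2.cvtColor(c["color"],cv2.COLOR_RGB2GRAY)
print(g[154:182,188:218])
E
```

```text
scene L 45.0 e [-0.5   0.87] nrm [-0.87 -0.5 ]
0 w 331 off -0.51 | 2 w 873 off -0.7 | 4 w 813 off -0.66 | 6 w 600 off -0.58 | 8 w 172 off -0.24 | 10 w 119 off -1.27 | 12 w 626 off -0.67 | 14 w 915 off -0.77 | 16 w 1029 off -0.62 | 18 w 672 off -0.94 | 20 w 1092 off -0.53 | 22 w 476 off -0.77 | 24 w 292 off -1.56 | 26 w 305 off -0.85 | 28 w 344 off -1.12 | 30 w 329 off -1.18 | 32 w 430 off -1.08 | 34 w 285 off -1.22 | 36 w 385 off -1.28 | 38 w 354 off -0.86 | 40 w 423 off -1.45 | 42 w 357 off -0.8 | 44 w 340 off -1.12 | 46 w 82 off -1.45 | 48 w 0 off 0.0 | 50 w 0 off 0.0 | 
side L 22.6 e [-0.85  0.52] nrm [-0.52 -0.85]
0 w 1645 off -2.8 | 2 w 565 off -1.07 | 4 w 436 off 0.7 | 6 w 310 off 0.53 | 8 w 333 off 0.78 | 10 w 270 off 0.8 | 12 w 270 off 0.64 | 14 w 333 off 0.91 | 16 w 222 off 0.86 | 18 w 183 off 0.93 | 20 w 308 off 0.43 | 22 w 281 off 0.6 | 24 w 253 off 0.74 | 26 w 0 off 0.0 | 28 w 0 off 0.0 | 
[[214 214 214 213 214 214 215 215 216 217 210 194 175 161 149 137 124 115
  110 107 102  96  90  88  84  78  72  67  58  53]
 [214 214 214 214 215 216 211 196 177 163 150 139 126 117 11
[... 2615 characters left out ...]
 69  66  63  63  63  63
   63  64  63  63  62  63  62  63  61  58  60  62]
 [ 65  64  64  68  70  74  79  80  76  71  71  69  66  63  64  63  64  63
   64  63  64  64  64  64  62  63  62  57  57  63]
 [ 64  64  63  58  64  71  72  72  70  70  68  67  64  63  64  64  64  63
   64  63  63  63  62  63  62  64  62  56  55  57]
 [ 64  64  64  63  60  61  63  65  67  65  62  64  63  62  65  63  64  64
   63  63  63  62  62  63  62  62  59  57  53  55]
 [ 64  64  63  64  65  64  63  65  64  65  64  62  63  63  63  63  64  63
   63  63  62  62  62  63  62  64  61  56  56  57]
 [ 64  64  65  65  65  65  64  64  65  64  64  63  63  63  63  63  63  64
   64  63  63  61  62  63  63  63  60  62  72  74]]
```

```bash
python3 - <<'E'
from h import *
sc=load("cam_scene0.npz"); sd=load("cam_side0.npz")
for n,c,m,ctr in [("scene",sc,(223.7,211.7),(.5523,.3987)),("side",sd,(204.6,166.3),(.5585,.3903))]:
    P=plane(c,m,.117)[:2]; d=np.array(ctr)-P; print(n,P.round(4),np.linalg.norm(d).round(4),np.degrees(np.arctan2(d[1],d[0])).round(2))
# cap-free edge fits: near/right edges of the lid in gray images, sub-pixel from gradient
def edge(c,a,b,lim=4,k=40):
    g=cv2.GaussianBlur(cv2.cvtColor(c["color"],cv2.COLOR_RGB2GRAY),(0,0),.8).astype(np.float32)
    a,b=np.array(a,float),np.array(b,float); e=(b-a)/np.linalg.norm(b-a); n=np.array([-e[1],e[0]]); T=np.arange(-lim,lim+.01,.25); out=[]
    for f in np.linspace(.12,.88,k):
        q=a+(b-a)*f+T[:,None]*n; v=cv2.remap(g,q[:,0].astype(np.float32)[:,None],q[:,1].astype(np.float32)[:,None],cv2.INTER_LINEAR).ravel()
        out.append(plane(c,q[np.argmax(np.abs(np.gradient(v)))],.126)[:2])
    r=cv2.fitLine(np.array(out,np.float32),cv2.DIST_HUBER,0,.001,.001).ravel(); res=np.abs((np.array(out)-r[2:])@[-r[1],r[0]]); return np.degrees(np.arctan2(r[1],r[0])).round(2)%90,np.median(res).round(4)
f=lambda x,o:np.array(x)/3.3+o
a=[f(p,(130,195)) for p in [(22,145),(185,228),(330,122),(165,55)]]
b=[f(p,(130,110)) for p in [(71,125),(142,174),(284,131),(213,90)]]
for c,q in ((sc,a),(sd,b)): print([edge(c,q[i],q[(i+1)%4]) for i in range(4)])
E
```

```text
scene [0.5795 0.2896] 0.1124 103.98
side [0.5828 0.2961] 0.0973 104.44
[(np.float32(13.55), np.float64(0.0003)), (np.float32(13.309998), np.float64(0.0004)), (np.float32(13.63), np.float64(0.0005)), (np.float32(21.019997), np.float64(0.0015))]
[(np.float32(13.529999), np.float64(0.0004)), (np.float32(12.29), np.float64(0.0005)), (np.float32(15.400002), np.float64(0.0011)), (np.float32(33.41), np.float64(0.0064))]
```

>>> {"name": "jog_arm", "arguments": {
  "dr": [
    [0,0,0.1],
    [0,0,0],
    [0,0,0],
    [0,0,0],
    [0,0,0],
    [0,0,0],
    [0,0,0]
  ],
  "translation": [
    [0.4,0,0],
    [0.4,0,0],
    [0.4,0,0],
    [0.4,0,0],
    [0.4,0,0],
    [0.4,0,0],
    [0,0,0]
  ],
  "jaw": [0,0,0,0,0,0,0]
}}

```text
clock: 5.1
position: [0.6123, 0.1689, 0.1836]
ee_rot: [0.589, 0.75, -0.185, 0.237]
ft_force: [0.1, 0.6, -1.9]
grip_width: 0.147
grasp_force: 68.3
```

```bash
cat > look.py <<'E'
import sys
from h import *
from workcell import manip,optics
k=sys.argv[1]; np.savez(f"cam_scene{k}.npz",**optics.camera("scene")); np.savez(f"cam_side{k}.npz",**optics.camera("side"))
o=manip.get_obs(); p=o["position"]; R=Rot.from_quat(o["ee_rot"]).as_matrix(); x=R[:,0]; O=p-A*R[:,2]; np.savez(f"st{k}.npz",p=p,R=R)
print(o["clock"],p.round(4),"F",o["ft_force"].round(1),"T",o["torque"].round(2),"hd",np.degrees(np.arctan2(x[1],x[0])).round(2),"pit",np.degrees(np.arcsin(-x[2])).round(2),"grip",o["grip_width"].round(3),"F.tool",(R.T@o["ft_force"]).round(1))
print("collar-M along tool",((O+.038*x-M)@R).round(4),"tip-M",((O+.158*x-M)@R).round(4))
for n in ["scene","side"]:
    c=load(f"cam_{n}{k}.npz"); c0=load(f"cam_{n}0.npz")
    d=np.abs(c["color"].astype(int)-c0["color"]).max(2)
    a,b=proj(c,O+.158*x),proj(c,O+.045*x); e=(a-b)/np.linalg.norm(a-b); nrm=np.array([-e[1],e[0]])
    vv,uu=np.mgrid[:384,:512]; q=np.stack([uu,vv],-1)-b; s=q@e; t=q@nrm; L=np.linalg.norm(a-b)
    print(n,"L",L.round(1),"nrm",nrm.round(2),end=" ")
    for kk in np.arange(0,L+6,4):
        m=(np.abs(s-kk)<2)&(np.abs(t)<7); w=np.clip(d[m]-25,0,None); print(round(float(kk)),int(w.sum()),(w@t[m]/max(w.sum(),1)).round(2),end=" | ")
    print()
E
python3 look.py 4
```

```text
Traceback (most recent call last):
  File "look.py", line 6, in <module>
    print(o["clock"],p.round(4),"F",o["ft_force"].round(1),"T",o["torque"].round(2),"hd",np.degrees(np.arctan2(x[1],x[0])).round(2),"pit",np.degrees(np.arcsin(-x[2])).round(2),"grip",o["grip_width"].round(3),"F.tool",(R.T@o["ft_force"]).round(1))
                                                                                                                                                                                       ^^^^^^^^^^^^^^^^^^^^^
AttributeError: 'float' object has no attribute 'round'
```

```bash
sed -i 's/o\["grip_width"\].round(3)/round(o["grip_width"],3)/' look.py; python3 look.py 4
```

```text
5.3 [0.6135 0.1666 0.1854] F [-0.2  0.2 -1.3] T [ 0.7   0.17 -0.02] hd 103.44 pit 35.04 grip 0.147 F.tool [ 0.9 -0.1  1. ]
collar-M along tool [-0.106   0.0022 -0.0005] tip-M [ 0.014   0.0022 -0.0005]
scene L 54.2 nrm [-0.86 -0.5 ] 0 2711 -0.58 | 4 592 -0.86 | 8 667 -0.8 | 12 722 -0.92 | 16 685 -0.91 | 20 765 -1.24 | 24 773 -0.97 | 28 598 -1.12 | 32 827 -1.19 | 36 1163 -0.89 | 40 1319 -0.66 | 44 882 -0.87 | 48 0 0.0 | 52 0 0.0 | 56 0 0.0 | 60 0 0.0 | 
side L 23.6 nrm [-0.53 -0.85] 0 324 -3.71 | 4 130 0.1 | 8 656 0.34 | 12 597 0.37 | 16 297 -0.27 | 20 339 -1.34 | 24 229 -1.49 | 28 0 0.0 |
```

>>> {"name": "jog_arm", "arguments": {
  "dr": [
    [0,0,0],
    [0,0,0],
    [0,0,0],
    [0,0,0]
  ],
  "translation": [
    [0.2,0,0],
    [0.2,0,0],
    [0.2,0,0],
    [0,0,0]
  ],
  "jaw": [0,0,0,0]
}}

```text
clock: 5.7
position: [0.6098, 0.1801, 0.1756]
ee_rot: [0.589, 0.75, -0.185, 0.237]
ft_force: [-0.4, 0.4, -1.4]
grip_width: 0.144
grasp_force: 68.4
```

>>> {"name": "jog_arm", "arguments": {
  "dr": [
    [0,0,0],
    [0,0,0],
    [0,0,0],
    [0,0,0],
    [0,0,0],
    [0,0,0]
  ],
  "translation": [
    [0.2,-0.04,0],
    [0.25,0,0],
    [0.25,0,0],
    [0.25,0,0],
    [0.25,0,0],
    [0,0,0]
  ],
  "jaw": [0,0,0,0,0,0]
}}

```text
clock: 6.3
position: [0.6031, 0.2039, 0.1583]
ee_rot: [0.589, 0.75, -0.184, 0.237]
ft_force: [0.0, 1.5, -0.4]
grip_width: 0.147
grasp_force: 68.4
```

```bash
python3 look.py 5
```

```text
6.4 [0.6035 0.203  0.159 ] F [ 0.1  1.1 -1. ] T [0.88 0.16 0.04] hd 103.53 pit 35.01 grip 0.145 F.tool [1.4 0.4 0.2]
collar-M along tool [-0.06    0.0009 -0.0006] tip-M [ 0.06    0.0009 -0.0006]
scene L 56.2 nrm [-0.87 -0.5 ] 0 2513 -1.12 | 4 687 -0.85 | 8 586 -0.95 | 12 921 -0.84 | 16 1367 -0.52 | 20 1109 -0.84 | 24 630 -0.44 | 28 0 0.0 | 32 0 0.0 | 36 0 0.0 | 40 0 0.0 | 44 0 0.0 | 48 0 0.0 | 52 0 0.0 | 56 0 0.0 | 60 0 0.0 | 
side L 22.0 nrm [-0.53 -0.85] 0 526 -0.96 | 4 317 -0.54 | 8 188 -0.88 | 12 278 -0.72 | 16 96 -0.69 | 20 0 0.0 | 24 0 0.0 |
```

>>> {"name": "jog_arm", "arguments": {
  "dr": [
    [0,0,0],
    [0,0,0],
    [0,0,0],
    [0,0,0],
    [0,0,0],
    [0,0,0]
  ],
  "translation": [
    [0.3,0,0],
    [0.3,0,0],
    [0.3,0,0],
    [0.3,0,0],
    [0.3,0,0],
    [0,0,0]
  ],
  "jaw": [0,0,0,0,0,0]
}}

```text
clock: 7.0
position: [0.5958, 0.234, 0.1366]
ee_rot: [0.589, 0.75, -0.184, 0.237]
ft_force: [0.2, 1.0, -0.5]
grip_width: 0.147
grasp_force: 68.5
```

```bash
python3 look.py 6
```

```text
7.1 [0.5963 0.2329 0.1374] F [ 0.4  0.8 -1.2] T [0.91 0.07 0.01] hd 103.54 pit 35.01 grip 0.149 F.tool [1.3 0.5 0.6]
collar-M along tool [-0.0224  0.0008 -0.0006] tip-M [ 0.0976  0.0008 -0.0006]
scene L 58.0 nrm [-0.87 -0.5 ] 0 2135 -0.54 | 4 1278 -0.55 | 8 0 0.0 | 12 0 0.0 | 16 0 0.0 | 20 0 0.0 | 24 0 0.0 | 28 0 0.0 | 32 0 0.0 | 36 0 0.0 | 40 0 0.0 | 44 0 0.0 | 48 0 0.0 | 52 0 0.0 | 56 0 0.0 | 60 0 0.0 | 
side L 20.8 nrm [-0.53 -0.85] 0 3050 -0.39 | 4 2012 -1.58 | 8 86 -0.38 | 12 0 0.0 | 16 0 0.0 | 20 0 0.0 | 24 0 0.0 |
```

Remaining about 22 mm; approach slowly until contact.

>>> {"name": "jog_arm", "arguments": {
  "dr": [
    [0,0,0],
    [0,0,0],
    [0,0,0],
    [0,0,0],
    [0,0,0]
  ],
  "translation": [
    [0.2,0,0],
    [0.2,0,0],
    [0.2,0,0],
    [0.1,0,0],
    [0,0,0]
  ],
  "jaw": [0,0,0,0,0]
}}

```text
clock: 7.6
position: [0.5929, 0.2471, 0.1271]
ee_rot: [0.59, 0.75, -0.184, 0.237]
ft_force: [1.4, 0.8, -1.6]
grip_width: 0.153
grasp_force: 68.5
```

>>> {"name": "jog_arm", "arguments": {
  "dr": [
    [0,0,0],
    [0,0,0],
    [0,0,0],
    [0,0,0]
  ],
  "translation": [
    [0.08,0,0],
    [0.08,0,0],
    [0,0,0],
    [0,0,0]
  ],
  "jaw": [0,0,0,0]
}}

```text
clock: 8.0
position: [0.5923, 0.2498, 0.1252]
ee_rot: [0.59, 0.749, -0.184, 0.238]
ft_force: [0.5, 0.7, -1.2]
grip_width: 0.152
grasp_force: 68.4
```

>>> {"name": "jog_arm", "arguments": {
  "dr": [
    [0,0,0],
    [0,0,0],
    [0,0,0],
    [0,0,0]
  ],
  "translation": [
    [0.08,0,0],
    [0.08,0,0],
    [0,0,0],
    [0,0,0]
  ],
  "jaw": [0,0,0,0]
}}

```text
clock: 8.4
position: [0.5922, 0.2505, 0.1246]
ee_rot: [0.591, 0.748, -0.186, 0.239]
ft_force: [-1.9, -7.1, 8.3]
grip_width: 0.15
grasp_force: 69.1
```

```bash
python3 look.py 7
```

```text
8.5 [0.5923 0.2505 0.1246] F [-1.  -6.7  9.6] T [-1.42  0.32 -0.31] hd 103.31 pit 35.24 grip 0.147 F.tool [-10.7  -2.5  -4.3]
collar-M along tool [-0.0002  0.0012 -0.0003] tip-M [ 0.1198  0.0012 -0.0003]
scene L 59.0 nrm [-0.87 -0.5 ] 0 0 0.0 | 4 0 0.0 | 8 0 0.0 | 12 0 0.0 | 16 0 0.0 | 20 0 0.0 | 24 0 0.0 | 28 0 0.0 | 32 0 0.0 | 36 0 0.0 | 40 0 0.0 | 44 0 0.0 | 48 0 0.0 | 52 0 0.0 | 56 0 0.0 | 60 0 0.0 | 64 0 0.0 | 
side L 20.0 nrm [-0.54 -0.84] 0 3203 -0.84 | 4 1512 -0.44 | 8 0 0.0 | 12 0 0.0 | 16 0 0.0 | 20 0 0.0 | 24 0 0.0 |
```

>>> {"name": "jog_arm", "arguments": {
  "dr": [
    [0,0,0],
    [0,0,0],
    [0,0,0],
    [0,0,0]
  ],
  "translation": [
    [0.05,0,0],
    [0,0,0],
    [0,0,0],
    [0,0,0]
  ],
  "jaw": [0,0,0,0]
}}

```text
clock: 8.9
position: [0.5923, 0.2505, 0.1246]
ee_rot: [0.591, 0.747, -0.186, 0.239]
ft_force: [-2.5, -9.4, 12.6]
grip_width: 0.146
grasp_force: 69.4
```

>>> {"name": "jog_arm", "arguments": {
  "dr": [
    [0,0,0],
    [0,0,0],
    [0,0,0],
    [0,0,0],
    [0,0,0],
    [0,0,0],
    [0,0,0],
    [0,0,0],
    [0,0,0],
    [0,0,0]
  ],
  "translation": [
    [-0.15,0,0],
    [-0.3,0,0],
    [-0.4,0,0],
    [-0.4,0,0],
    [-0.4,0,0],
    [-0.4,0,0],
    [-0.4,0,0],
    [-0.4,0,0],
    [-0.4,0,0],
    [-0.4,0,0]
  ],
  "jaw": [0,0,0,0,0,0,0,0,0,0]
}}

```text
clock: 9.9
position: [0.6089, 0.1805, 0.1751]
ee_rot: [0.59, 0.749, -0.185, 0.238]
ft_force: [-0.2, 1.1, -1.1]
grip_width: 0.151
grasp_force: 68.4
```

>>> {"name": "jog_arm", "arguments": {
  "dr": [
    [0,0,0],
    [0,0,0],
    [0,0,0],
    [0,0,0],
    [0,0,0],
    [0,0,0],
    [0,0,0],
    [0,0,0]
  ],
  "translation": [
    [-0.4,0,0],
    [-0.4,0,0],
    [-0.4,0,0],
    [-0.4,0,0],
    [-0.4,0,0],
    [-0.5,0,0],
    [-0.5,0,0],
    [0,0,0]
  ],
  "jaw": [0,0,0,0,0,0,0,0]
}}

```text
clock: 10.7
position: [0.624, 0.1193, 0.2193]
ee_rot: [0.591, 0.748, -0.184, 0.238]
ft_force: [0.6, 0.1, -1.2]
grip_width: 0.15
grasp_force: 68.4
```

```bash
python3 look.py 8
```

```text
10.8 [0.6231 0.1214 0.2178] F [-0.1 -0.1 -2.2] T [0.67 0.21 0.02] hd 103.47 pit 35.0 grip 0.149 F.tool [ 1.2 -0.1  1.9]
collar-M along tool [-0.1625  0.001  -0.0006] tip-M [-0.0425  0.001  -0.0006]
scene L 51.9 nrm [-0.86 -0.5 ] 0 715 -1.31 | 4 861 -0.32 | 8 1473 -0.52 | 12 1055 -0.16 | 16 415 -1.01 | 20 2044 -0.35 | 24 1845 -0.35 | 28 888 -0.69 | 32 743 -0.72 | 36 679 -0.79 | 40 716 -0.82 | 44 787 -0.77 | 48 722 -0.59 | 52 77 -1.23 | 56 0 0.0 | 
side L 25.9 nrm [-0.53 -0.85] 0 3644 -4.3 | 4 1687 -2.61 | 8 730 0.1 | 12 585 0.34 | 16 462 0.46 | 20 471 0.13 | 24 547 0.15 | 28 125 -0.29 |
```

```bash
python3 - <<'E'
from h import *
s=load("st8.npz"); p1,R1=tgt(80,0,(.5478,-.1901,.178)); plan(s["p"],s["R"],p1,R1,18)
E
```

```text
dr [0.103, 0.478, 0.317] total deg [ 7.44 34.45 22.82]
tr [[-0.45, -0.33, 0.47], [-0.47, -0.31, 0.45], [-0.49, -0.3, 0.44], [-0.51, -0.28, 0.43], [-0.53, -0.27, 0.41], [-0.55, -0.26, 0.39], [-0.57, -0.24, 0.38], [-0.59, -0.22, 0.36], [-0.6, -0.21, 0.34], [-0.62, -0.19, 0.32], [-0.63, -0.18, 0.3], [-0.65, -0.16, 0.28], [-0.66, -0.14, 0.26], [-0.67, -0.13, 0.24], [-0.68, -0.11, 0.22], [-0.69, -0.09, 0.2], [-0.7, -0.08, 0.17], [-0.7, -0.06, 0.15]]
```

>>> {"name": "jog_arm", "arguments": {
  "dr": [
    [0.103,0.478,0.317],
    [0.103,0.478,0.317],
    [0.103,0.478,0.317],
    [0.103,0.478,0.317],
    [0.103,0.478,0.317],
    [0.103,0.478,0.317],
    [0.103,0.478,0.317],
    [0.103,0.478,0.317],
    [0.103,0.478,0.317]
  ],
  "translation": [
    [-0.45,-0.33,0.47],
    [-0.47,-0.31,0.45],
    [-0.49,-0.3,0.44],
    [-0.51,-0.28,0.43],
    [-0.53,-0.27,0.41],
    [-0.55,-0.26,0.39],
    [-0.57,-0.24,0.38],
    [-0.59,-0.22,0.36],
    [-0.6,-0.21,0.34]
  ],
  "jaw": [0,0,0,0,0,0,0,0,0]
}}

```text
clock: 11.7
position: [0.5852, -0.0343, 0.1884]
ee_rot: [0.689, 0.708, -0.094, 0.12]
ft_force: [-0.1, -0.3, -1.7]
grip_width: 0.153
grasp_force: 68.4
```

>>> {"name": "jog_arm", "arguments": {
  "dr": [
    [0.103,0.478,0.317],
    [0.103,0.478,0.317],
    [0.103,0.478,0.317],
    [0.103,0.478,0.317],
    [0.103,0.478,0.317],
    [0.103,0.478,0.317],
    [0.103,0.478,0.317],
    [0.103,0.478,0.317],
    [0.103,0.478,0.317],
    [0,0,0]
  ],
  "translation": [
    [-0.62,-0.19,0.32],
    [-0.63,-0.18,0.3],
    [-0.65,-0.16,0.28],
    [-0.66,-0.14,0.26],
    [-0.67,-0.13,0.24],
    [-0.68,-0.11,0.22],
    [-0.69,-0.09,0.2],
    [-0.7,-0.08,0.17],
    [-0.7,-0.06,0.15],
    [0,0,0]
  ],
  "jaw": [0,0,0,0,0,0,0,0,0,0]
}}

```text
clock: 12.7
position: [0.5467, -0.1937, 0.1597]
ee_rot: [0.768, 0.641, -0.001, -0.0]
ft_force: [0.4, -0.4, -1.2]
grip_width: 0.148
grasp_force: 68.4
```

```bash
python3 look.py 9 | head -1; python3 - <<'E'
from h import *
s=load("st9.npz"); p1,R1=tgt(80,0,(.5478,-.1901,.099)); plan(s["p"],s["R"],p1,R1,4)
E
```

```text
12.8 [ 0.5481 -0.1899  0.1601] F [-0.1  1.  -1.7] T [ 0.01  0.01 -0.02] hd 80.01 pit 0.06 grip 0.145 F.tool [ 0.9 -0.2  1.7]
dr [-0.002, 0.004, 0.001] total deg [-0.03  0.06  0.01]
tr [[-0.0, -0.0, 0.79], [-0.0, -0.0, 0.79], [-0.0, -0.0, 0.79], [-0.0, -0.0, 0.79]]
```

>>> {"name": "jog_arm", "arguments": {
  "dr": [
    [0,0,0],
    [0,0,0],
    [0,0,0],
    [0,0,0],
    [0,0,0],
    [0,0,0]
  ],
  "translation": [
    [0,0,0.6],
    [0,0,0.7],
    [0,0,0.7],
    [0,0,0.7],
    [0,0,0.4],
    [0,0,0]
  ],
  "jaw": [0,0,0,0,0,0]
}}

```text
clock: 13.4
position: [0.5473, -0.1889, 0.081]
ee_rot: [0.765, 0.644, -0.001, -0.001]
ft_force: [-0.8, 0.5, -1.9]
grip_width: 0.149
grasp_force: 68.4
```

```bash
python3 look.py 10; python3 - <<'E'
from h import *
from workcell import optics
c=optics.camera("wrist"); np.savez("cam_wrist10.npz",**c)
st=load("st10.npz"); p,R=st["p"],st["R"]; O=p-A*R[:,2]; x=R[:,0]; print("tip pred",O+.158*x)
sd,sc=load("cam_side10.npz"),load("cam_scene10.npz")
for n,k in (("side",sd),("scene",sc),("wrist",c)):
    print(n,"tip",proj(k,O+.158*x).round(1),"coll",proj(k,O+.038*x).round(1),"red",proj(k,(.5752,-.0345,.068)).round(1))
a=cv2.resize(sd["color"][230:330,190:310],(399,333),interpolation=cv2.INTER_CUBIC); t=proj(sc,O+.158*x).astype(int)
b=cv2.resize(sc["color"][t[1]-40:t[1]+40,t[0]-48:t[0]+48],(399,333),interpolation=cv2.INTER_CUBIC); print("scene crop origin",t-[48,40])
cv2.imwrite("pics/m10.png",np.hstack([a,b])[:,:,::-1])
E
```

```text
13.5 [ 0.5485 -0.1897  0.0833] F [ 0.3 -0.6 -0.9] T [-0.07 -0.04  0.02] hd 80.07 pit 0.05 grip 0.145 F.tool [-0.5  0.4  0.9]
collar-M along tool [-0.4407  0.0503  0.0162] tip-M [-0.3207  0.0503  0.0162]
scene L 35.1 nrm [-0.29 -0.96] 0 4452 -2.23 | 4 485 -2.07 | 8 502 -2.04 | 12 565 -2.35 | 16 518 -2.23 | 20 661 -2.32 | 24 550 -2.34 | 28 535 -2.52 | 32 518 -2.43 | 36 188 -2.23 | 40 0 0.0 | 
side L 43.7 nrm [ 0.95 -0.32] 0 8819 -0.15 | 4 7571 -0.44 | 8 9385 0.44 | 12 8738 0.65 | 16 9044 0.36 | 20 9027 0.29 | 24 8795 0.46 | 28 9445 0.1 | 32 10172 0.1 | 36 9039 -0.01 | 40 9874 0.03 | 44 9885 0.08 | 48 8213 0.73 | 
tip pred [ 0.57576687 -0.03405635  0.10112603]
side tip [253.1 250.3] coll [268.  294.7] red [252.9 266. ]
scene tip [329.9 171.2] coll [365.4 160.3] red [329.1 183.2]
wrist tip [ 252.5 -172.2] coll [253.4 200.6] red [ 252.  -103.6]
scene crop origin [281 131]
```

View pics/m10.png

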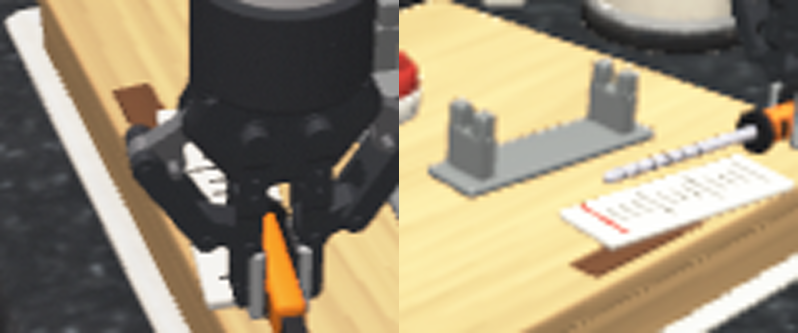

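```bash
python3 - <<'E'
from h import *
from workcell import manip
for n,k in (("1",None),("2",None),("3","3"),("10","10")):
    c=load(f"cam_wrist{n}.npz"); H=hsv(c).astype(int); v=H[...,2]
    m=((v<60)).astype(np.uint8); m[:150]=0; m[235:]=0; m[:,:215]=0; m[:,295:]=0
    cs,l=comps(m,100); print(n,cs[:3])
    org=(H[...,0]>8)&(H[...,0]<20)&(H[...,1]>160)&(v>150); org[:,:235]=0; org[:,275:]=0; cs,_=comps(org,300); print("  orange",cs)
    print("  rod", [(r,(lambda u:(u.min(),u.max()))(np.nonzero((H[r,230:280,0]>100)&(H[r,230:280,0]<125)&(v[r,230:280]>120))[0]+230)) for r in (20,90,140,175) if ((H[r,230:280,0]>100)&(H[r,230:280,0]<125)&(v[r,230:280]>120)).any()])
    if k:
        s=load(f"st{k}.npz"); p,R=s["p"],s["R"]; O=p-A*R[:,2]; x,y,z=R.T; C=O+.038*x
        print("  pred collar front L/R",proj(c,C-.015*y).round(1),proj(c,C+.015*y).round(1),"handle top front/back",proj(c,O+.032*x-.01*z).round(1),proj(c,O-.032*x-.01*z).round(1),"collar top",proj(c,C-.015*z).round(1), "rod w at x=90",(proj(c,O+.09*x+.004*y)-proj(c,O+.09*x-.004*y)).round(1),proj(c,O+.09*x).round(1))
        print("  cam in tool",(R.T@(-c["R"].T@c["t"]-p)).round(4))
print(manip.get_obs()["position"])
E
```

```text
1 [([231, 156, 49, 18, 664], [255.16, 165.16])]
  orange [([244, 175, 23, 96, 2041], [254.83, 221.77])]
  rod [(20, (np.int64(249), np.int64(257))), (90, (np.int64(250), np.int64(258))), (140, (np.int64(251), np.int64(257)))]
2 [([223, 188, 67, 30, 1495], [255.79, 203.99])]
  orange [([240, 219, 32, 123, 3564], [255.25, 277.66])]
  rod [(20, (np.int64(249), np.int64(259))), (90, (np.int64(249), np.int64(266))), (140, (np.int64(249), np.int64(259))), (175, (np.int64(250), np.int64(259)))]
3 [([223, 189, 66, 29, 1372], [255.98, 203.43])]
  orange [([240, 219, 32, 123, 3647], [255.43, 278.87])]
  rod [(20, (np.int64(250), np.int64(261))), (90, (np.int64(250), np.int64(260))), (140, (np.int64(250), np.int64(260))), (175, (np.int64(250), np.int64(260)))]
  pred collar front L/R [219.6 209.8] [288.6 210.3] handle top front/back [253.9 232.2] [253.1 356. ] collar top [254.  223.5] rod w at x=90 [20.9  0.2] [255.   82.8]
  cam in tool [ 0.0851  0.     -0.1446]
10 [([223, 189, 66, 29, 1459], [255.6, 204.19]), ([215, 208, 8, 27, 131], [217.28, 223.94])]
  orange [([240, 219, 32, 123, 3579], [255.21, 277.92])]
  rod [(20, (np.int64(249), np.int64(259))), (90, (np.int64(249), np.int64(260))), (140, (np.int64(249), np.int64(259))), (175, (np.int64(249), np.int64(258)))]
  pred collar front L/R [218.1 200.6] [288.8 200.5] handle top front/back [253.3 222.8] [253.7 350.8] collar top [253.2 213.3] rod w at x=90 [21.5 -0. ] [253.1  68.3]
  cam in tool [ 0.0801  0.0009 -0.1426]
[ 0.54879398 -0.18998528  0.08373238]
```

```bash
python3 - <<'E'
from h import *
c=load("cam_wrist1.npz"); R=tgt(82.5,0,(0,0,0))[1]; O=np.array([.664,-.096,.102])
def pr(c,O,R):
    x,y,z=R.T; C=O+.038*x; F=[proj(c,O+e*.032*x-.01*z)[1] for e in (1,-1)]
    return "collar w %.1f"%(proj(c,C+.015*y)-proj(c,C-.015*y))[0],"handle rows %.1f %.1f len %.1f"%(*F,F[1]-F[0]),"collar top row %.1f bottom(back) %.1f"%(proj(c,C+.015*z)[1],proj(c,C-.006*x-.015*z)[1]),"front edge centre row %.1f"%proj(c,C)[1]
print("frame1 meas w49 rows 175-271",pr(c,O,R))
s=load("st10.npz"); c=load("cam_wrist10.npz"); p=np.array([.5488,-.19,.0835]); R=s["R"]
for a in (.019,.018,.016,.014,.012,.010): print(a,pr(c,p-a*R[:,2],R))
E
```

```text
frame1 meas w49 rows 175-271 ('collar w 51.2', 'handle rows 177.1 276.3 len 99.2', 'collar top row 157.9 bottom(back) 179.4', 'front edge centre row 162.9')
0.019 ('collar w 71.3', 'handle rows 224.6 353.3 len 128.7', 'collar top row 191.6 bottom(back) 229.8', 'front edge centre row 202.0')
0.018 ('collar w 70.8', 'handle rows 223.6 351.6 len 128.0', 'collar top row 191.0 bottom(back) 228.7', 'front edge centre row 201.3')
0.016 ('collar w 69.8', 'handle rows 221.7 348.2 len 126.6', 'collar top row 189.7 bottom(back) 226.6', 'front edge centre row 199.8')
0.014 ('collar w 68.8', 'handle rows 219.8 345.0 len 125.2', 'collar top row 188.5 bottom(back) 224.6', 'front edge centre row 198.3')
0.012 ('collar w 67.9', 'handle rows 218.0 341.8 len 123.8', 'collar top row 187.4 bottom(back) 222.6', 'front edge centre row 196.9')
0.01 ('collar w 66.9', 'handle rows 216.2 338.7 len 122.5', 'collar top row 186.3 bottom(back) 220.7', 'front edge centre row 195.5')
```

```bash
python3 - <<'E'
from h import *
c=load("cam_wrist10.npz"); H=hsv(c).astype(int); s,v=H[...,1],H[...,2]
st=load("st10.npz"); R=st["R"]; p=np.array([.5488,-.19,.0835])
for r in range(10,180,20):
    m=(s[r]<45)&(v[r]>120); u=np.nonzero(m)[0]; u=u[(u>60)&(u<440)]
    L,Rr=plane(c,(u.min()-.5,r),.068),plane(c,(u.max()+.5,r),.068); mid=(L+Rr)/2-p
    print(r,u.min(),u.max(),"width",np.linalg.norm(Rr-L).round(4),"mid in tool x,y",(R.T@mid)[:2].round(4))
E
```

```text
10 198 439 width 0.1083 mid in tool x,y [0.1171 0.0288]
30 198 439 width 0.1103 mid in tool x,y [0.109  0.0293]
50 200 439 width 0.1113 mid in tool x,y [0.1007 0.0303]
70 201 439 width 0.1129 mid in tool x,y [0.0921 0.0311]
90 202 439 width 0.1146 mid in tool x,y [0.0832 0.0319]
110 203 439 width 0.1163 mid in tool x,y [0.0739 0.0327]
130 204 421 width 0.1091 mid in tool x,y [0.0642 0.0291]
150 204 439 width 0.1204 mid in tool x,y [0.0542 0.0342]
170 205 299 width 0.0494 mid in tool x,y [ 0.0438 -0.0013]
```

```bash
python3 -c "
from workcell import manip
o=manip.get_obs(); print(o['clock'],o['position'],o['ft_force'].round(1),abs(o['joint_velocities']).max()); print(manip.hand_in())"
```

```text
13.55 [ 0.54879398 -0.18998528  0.08373238] [ 0.2 -0.2 -0.5] 0.008336691529361607
the job is handed in; nothing more can be done
None
```

The job is handed in at 13.55 s, with no verdict returned: the dipstick went in until its collar stopped on the tube mouth, came fully out, and is now held level about 3 cm above the plate, its tip within about 1 mm of the red line by the arm's pose.

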